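Seat a tip rack on its dowels and end stop under a 96-channel pipettor head

TASK

The blue tip rack stands askew in front of its nest under the raised pipetting head. Reach in below the head without touching it and push the rack back until it bears firmly on both steel dowels, then slide it sideways along them until it bears on the red end stop, using feel rather than force. Leave it square and touching all three, flat on the deck, and leave the other things on the deck and the bench where they are.

Things in the scene. Friction and masses are not known exactly. Their poses are not given: they have to be found in the camera images.
- rack: the blue pipette-tip rack, loose, 0.17 to 0.32 kg. Its skirt, the part to push on, is an upright-sided box 85.5 mm (x) by 128 mm (y), 30 mm high; a step of 77 by 119 mm rises to 52 mm, the white tips to 57 mm. Origin: centre of its underside, on the deck; z up. It starts 25 to 48 mm short of the dowels, turned up to 15 degrees, 13 to 23 mm short of the end stop
- pipettor: the white bench pipettor, fixed; its aluminium deck (400 mm wide, x -150 to 130 mm) is 40 mm above the bench. Origin: on the bench under the middle of the nest; x points to the back, where the dowels are, y left, z up. A rack home on both dowels is parallel with it, at x = 0; against the end stop too, at y = 18 mm to the stop's side. Columns 28 mm square at x 112, y +-135 mm
- head: the white pipetting head over the nest, fixed; origin and axes as the pipettor. Housing: x -60 to 48 mm, y -70 to 70 mm, 225 to 330 mm above the bench (from 185 mm above the deck); nozzles below it (x +-36, y +-54 mm) end 203 mm above the bench. No upright gripper fits under it: lean the tool back 25 to 40 degrees, its fingers pointing forward and down
- dowel_left: left steel locating dowel at the back of the nest, fixed upright pin 10 mm diameter, 22 mm high. Origin: centre of its foot on the deck, in the pipettor's frame at x 47.75 mm, y +40 mm. The back (+x) face of the rack's skirt rests on it. The plastic rack slides easily on the deck, the dowels and the stop (friction about 0.3 to 0.4) but drags on rubbery fingertips and can jam askew
- dowel_right: right steel locating dowel, same as the left one, at y -40 mm
- end_stop: red end stop block, fixed on the deck, 26 mm (x) by 16 mm (y) by 22 mm high, parallel with the pipettor. It is bolted on left or right of the nest (pipettor frame x -20, y +90 or -90 mm); a flat grey cover 3 mm thick fills the other place. Origin: centre of its underside. The rack's end rests on its inner face, the rack's origin then 72 mm from this one along y
- strip: bystander on the left of the deck: orange holder with a row of eight microtubes, 90 x 22 mm, 24 mm high; origin at the centre of its underside
- trough: bystander on the right of the deck: small white open trough 85 x 34 mm, 28 mm high; origin at the centre of its underside
- rack_lid: bystander on the bench at the left front: clear lid lying open side up, 90 x 132 mm, 34 mm high; origin at the centre of its underside
- tube_rack: bystander on the bench at the right: beige tube block 62 x 210 mm, 59 mm high; origin at the centre of its underside
- spare_rack: bystander on the bench at the left: green tip rack, same size as the blue one; origin at the centre of its underside
- buffer: bystander on the bench at the right: bottle 60 mm diameter, 120 mm high; origin at the centre of its underside
- beaker: bystander on the bench at the right front: glass beaker 70 mm diameter, 90 mm high; origin at the centre of its underside

How it is judged:
On the way, in this order (a step that is already met when the one before it is completed fails the run):
1. the rack bears on both dowels at once (more than 1 N on each) (contact force between rack and dowel_left above 1 N and contact force between rack and dowel_right above 1 N), for 0.1 s.
2. the rack bears on the end stop (more than 1 N) while within 4 mm of home on the dowels (contact force between rack and end_stop above 1 N and x of rack in the frame of pipettor above -0.004 m), for 0.1 s.
At the end, for the whole second after the job is handed in: the rack stands flat and still on the deck, its back face home on both dowels (its centre within 1.8 mm of the home line, square within 0.02 rad) and its end home on the red end stop (within 1.8 mm) (x of rack in the frame of pipettor between -0.0018 and 0.0015 m and angle between the x axis of rack and the x axis of pipettor, either way round below 0.02 rad and (y of rack in the frame of end_stop between 0.0705 and 0.0738 m or y of rack in the frame of end_stop between -0.0738 and -0.0705 m) and angle between rack's own z axis and vertical below 0.03 rad and height (world z) of rack below 0.043 m and linear speed of rack below 0.01 m/s); the robot touches nothing.
It fails at once if the rack is forced against a dowel or the end stop with more than 30 N (contact force between rack and dowel_left above 30 N or contact force between rack and dowel_right above 30 N or contact force between rack and end_stop above 30 N).
It fails at once if the robot touches the pipetting head (more than 2 N) (contact force between any of the arm, the fingers and head above 2 N).
It fails at once if the rack is lifted more than 10 mm or tipped over 10 degrees (height (world z) of rack above 0.05 m or angle between rack's own z axis and vertical above 0.175 rad).
It fails at once if another thing on the deck or bench is moved more than 15 mm (distance of any of strip, trough, rack_lid, tube_rack, spare_rack, buffer, beaker from where it was at the start of the episode above 0.015 m).
It also fails if it takes over 64 s, if anything falls off the work surface, if the arm or the gripper's body presses on something with over 40 N, if the wrist force passes 120 N, or if a joint passes its speed limit or range.

ROBOT

A 6-joint arm with a two-finger parallel gripper is mounted at the origin on the work surface. World frame = base frame: x ahead of the robot, y to its left, z up, the work surface at z = 0. Lengths are in m, angles in rad, forces in N, time in s.
With the tool pointing down it reaches from about 0.375 to 0.975 m from the base axis. Payload 3.8 kg.
Tool frame: the origin (TCP) lies at the very end of the fingers, on their centre line; the grasp point (between the pads) lies 19 mm behind it (bot.pinch_z is the distance from the TCP to the grasp point, in m); x points along the fingers, y is the direction in which the jaws open and shut, and the axes are right-handed (so a half turn about x gives the same grasp; the last joint's range is limited). The gripper opens to 85 mm and grips with 20 to 120 N. Pads are 22 mm wide; open, the fingers measure 114 mm over their backs; the gripper's body (76 mm by 85 mm) begins 54 mm behind the grasp point. The pads swing forward as they close: fully open they stand 13 mm farther back than shut.
Start: joints at [1.181, 0.264, 1.604, -0, 1.274, -0.037], TCP at [0.233, 0.633, 0.231] pointing down, gripper open.
Joint ranges: [-2.63, 2.63], [-0.94, 2.18], [0.31, 2.57], [-1.31, 4.45], [0, 2.66], [-2.55, 2.55]. Speed limits (rad/s): [2.57, 2.57, 3.14, 3.14, 3.14, 3.14].

INTERFACE

Orientations are given as a rotation vector (axis times angle).
In Python, from workcell import monitor, imaging, finish_job, bot gives the robot as it stands.
- The arm moves only by the tool jog_arm, never from a script. Its argument "rows" is a list of rows, each a list of 7 numbers: the shift along the tool's x, y, z in m, then the turn, a rotation vector about the tool's x, y, z in rad, then the opening in per cent of the stroke, from 0 (shut) to 100 (fully open). A call has 1 to 20 rows; each row is the pose to reach, as a shift and turn from the pose measured when the call began, along the tool's axes at that moment; what a row does not reach only later rows make up. A row lasts 1/10 s, in which the tool goes at most 50 mm and 8.59 degrees, less where a joint would pass 70% of its speed; a pose out of reach is approached as far as the arm can. A call with a gripper value outside its range is refused whole. The fingers move at their own pace and stop on an object; "force" is the grip in N (left out, the last holds). Time passes only in rows, so rows that repeat a pose let the fingers close. It gives the time, the measured TCP pose, the force and the opening at its end, in the units of the state.
- monitor.read_state(): the state, without advancing time (a new reading comes with each control period).
- imaging.read_camera(name): name is "side" or "top" or "wrist"; returns the picture (384x512x3 uint8, blue, green, red); there is no depth.
- imaging.camera_params(name): a dict with "fx", "fy", "cx", "cy" (pixels), "T" (4x4, takes a point from camera to world coordinates); the wrist camera has in their place "T_tool_cam" (4x4, takes a point from camera to tool coordinates, whose origin is the TCP and whose axes are the tool frame's). Camera axes: x right, y down, z forward; pixel columns grow to the right and rows downward; lengths in m; the calibration is good to about 2 mm. A picture is of the moment at which its call begins: read the wrist's pose just before it. camera_params takes no time and is no camera call.
- finish_job(): hands the job in, once; it reports no verdict.
The state is a dict: "time": time; "q": joint angles; "joint_vel": joint speeds; "joint_torque": joint torques, N m; "tool_pos": TCP position; "tcp_rot": TCP orientation; "wrist_force": force on the tool from outside, world axes, zero at the start; "torque": the same for the moment, N m; "width": opening from 0.0 (shut) to 1.0 (fully open).
Only numpy, scipy, OpenCV 4.12 (cv2) and the standard library are available. Lean on these libraries where they do the work, as an engineer would, in place of code of your own. Each camera call takes 0.05 s, during which the arm holds its last target. There are 200 camera calls.

## Working session

There is one attempt and no reset: what is moved stays moved. The work goes in short steps, Python scripts to look and compute and a tool call to move; the robot and the scene stay as the last step left them, time stands still between calls to the robot, and variables do not carry over. Pictures are saved under pics/ and viewed, about 8 in all and at most 12, crops included, and the job is handed in when it is done.

Besides the shell and the picture viewer there is one more tool, called after ">>>" as a command line: name --pt "numbers of a row" for each row, then --argument value for the rest. jog_arm: Moves the arm, as the interface text tells. Its arguments: {"type":"object","properties":{"rows":{"type":"array","items":{"type":"array","items":{"type":"number"}}},"force":{"type":"number"}},"required":["rows"]}

```bash
ls; mkdir -p pics; python3 - <<'E'
from workcell import monitor, imaging, bot
import cv2, numpy as np
np.set_printoptions(precision=4,suppress=True)
s=monitor.read_state(); print(s)
for n in ["side","top","wrist"]:
    print(n,imaging.camera_params(n))
a=imaging.read_camera("top");b=imaging.read_camera("side")
cv2.imwrite("pics/top0.png",a);cv2.imwrite("pics/side0.png",b)
E
```

```text
pics
{'time': 0.0, 'q': array([ 1.1811,  0.2648,  1.6054,  0.    ,  1.2737, -0.0369]), 'joint_vel': array([ 0.0001, -0.0012, -0.0009, -0.0006,  0.0013,  0.0005]), 'joint_torque': array([  0.0009, -51.5119, -36.7314,   0.0001,   0.0127,  -0.    ]), 'tool_pos': array([0.2329, 0.6327, 0.23  ]), 'tcp_rot': array([ 0.2751,  1.5535, -0.2786]), 'wrist_force': array([ 0.0133, -0.57  , -0.0541]), 'torque': array([ 0.0625,  0.0229, -0.034 ]), 'width': 0.9958715985970155}
side {'fx': 347.205082075471, 'fy': 347.205082075471, 'cx': 255.92822644183082, 'cy': 196.1636778191303, 'T': array([[ 0.9889, -0.0868,  0.121 ,  0.4015],
       [-0.1486, -0.5202,  0.841 , -0.7909],
       [-0.0101, -0.8496, -0.5273,  0.5739],
       [ 0.    ,  0.    ,  0.    ,  1.    ]])}
top {'fx': 384.8605405783881, 'fy': 384.8605405783881, 'cx': 252.8022994484406, 'cy': 188.48224490969386, 'T': array([[-0.0155, -0.9847,  0.1736,  0.2837],
       [-0.9998,  0.0129, -0.0163,  0.0078],
       [ 0.0138, -0.1739, -0.9847,  1.2472],
       [ 0.    ,  0.    ,  0.    ,  1.    ]])}
wrist {'fx': 296.61979421032595, 'fy': 296.61979421032595, 'cx': 251.79106350381718, 'cy': 193.4919648062344, 'T_tool_cam': array([[-0.0009, -0.2794,  0.9602, -0.1426],
       [ 1.    ,  0.0002,  0.001 , -0.0003],
       [-0.0005,  0.9602,  0.2794, -0.0709],
       [ 0.    ,  0.    ,  0.    ,  1.    ]])}
```

View pics/top0.png

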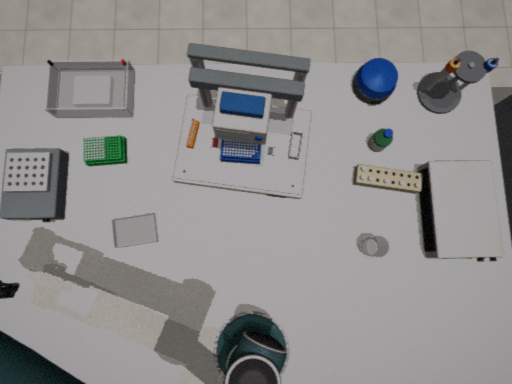

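View pics/side0.png

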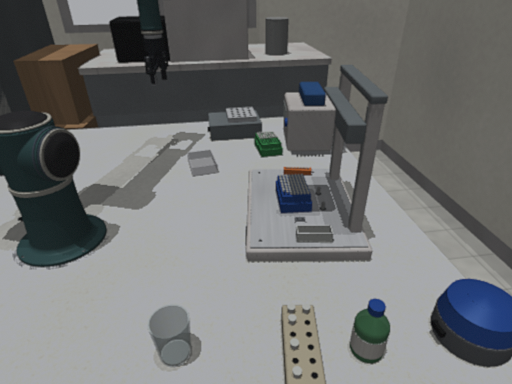

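```bash
cat > h.py <<'E'
import numpy as np, cv2
from workcell import monitor, imaging, bot
from scipy.spatial.transform import Rotation as R
np.set_printoptions(precision=4,suppress=True)
def ray(n,uv,z,T=None):
    p=imaging.camera_params(n); T=p['T'] if T is None else T
    uv=np.atleast_2d(np.asarray(uv,float))
    d=np.c_[(uv[:,0]-p['cx'])/p['fx'],(uv[:,1]-p['cy'])/p['fy'],np.ones(len(uv))]@T[:3,:3].T
    o=T[:3,3]; return o+d*((z-o[2])/d[:,2])[:,None]
def proj(n,P,T=None):
    p=imaging.camera_params(n); T=p['T'] if T is None else T
    c=(np.atleast_2d(P)-T[:3,3])@T[:3,:3]
    return np.c_[c[:,0]/c[:,2]*p['fx']+p['cx'],c[:,1]/c[:,2]*p['fy']+p['cy']]
def tool(s):
    T=np.eye(4);T[:3,:3]=R.from_rotvec(s['tcp_rot']).as_matrix();T[:3,3]=s['tool_pos'];return T
def wristT(s): return tool(s)@imaging.camera_params('wrist')['T_tool_cam']
E
python3 - <<'E'
from h import *
a=cv2.imread("pics/top0.png");b=cv2.imread("pics/side0.png")
cv2.imwrite("pics/t1.png",cv2.resize(a[95:205,165:320],None,fx=5,fy=5,interpolation=cv2.INTER_CUBIC))
cv2.imwrite("pics/s1.png",cv2.resize(b[155:265,240:375],None,fx=5,fy=5,interpolation=cv2.INTER_CUBIC))
print(ray('top',[[175,183],[304,195],[312,108],[215,142],[271,150]],0.04))
E
```

```text
[[ 0.5176  0.2353  0.04  ]
 [ 0.4734 -0.1748  0.04  ]
 [ 0.7649 -0.2126  0.04  ]
 [ 0.6516  0.1083  0.04  ]
 [ 0.6226 -0.0732  0.04  ]]
```

View pics/t1.png

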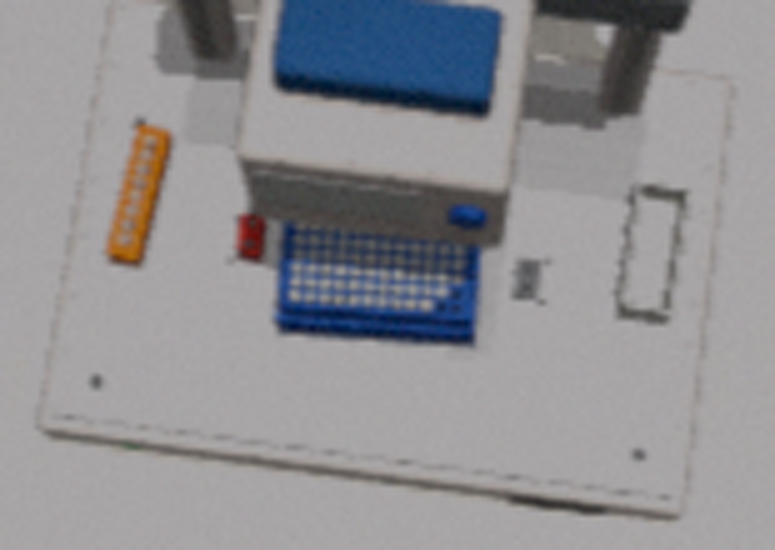

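View pics/s1.png

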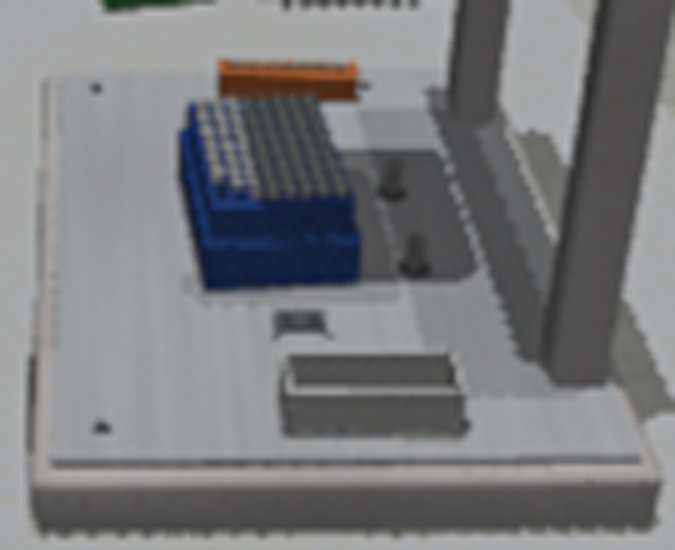

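```bash
python3 - <<'E'
from h import *
def t(l): l=np.array(l,float); return (l+.5)/5-.5+[165,95]
def s(l): l=np.array(l,float); return (l+.5)/5-.5+[240,155]
D=.04
W=np.r_[ray('top',t([[45,427],[682,505],[733,78]]),D),ray('side',s([[391,198],[413,272]]),D),ray('top',t([[528,280]]),D+.003),ray('side',s([[301,322]]),D+.003)]
M=np.array([[-.15,.2],[-.15,-.2],[.13,-.2],[.04775,.04],[.04775,-.04],[-.02,-.09],[-.02,-.09]])
mc=M.mean(0);wc=W[:,:2].mean(0)
U,_,V=np.linalg.svd((M-mc).T@(W[:,:2]-wc)); Rm=(U@V).T; tt=wc-Rm@mc
print("yaw",np.degrees(np.arctan2(Rm[1,0],Rm[0,0])),tt); print("res mm",(W[:,:2]-(M@Rm.T+tt))*1000)
def inp(P): return (P[:,:2]-tt)@Rm
print("screws",inp(ray('top',t([[96,382],[639,455]]),D)))
print("rack top-view front bottom",inp(ray('top',t([[282,330],[472,343]]),D)))
print("rack top-view skirt top front",inp(ray('top',t([[280,315],[474,330]]),D+.03)))
print("rack side right bottom",inp(ray('side',s([[207,290],[358,284]]),D)))
print("rack side right skirttop",inp(ray('side',s([[200,248],[358,240],[180,135]]),D+.03)))
print("stop top",inp(ray('top',t([[251,237],[242,215],[262,218],[264,260],[243,255]]),D+.022)))
print("strip",inp(ray('top',t([[139,195]]),D+.024)),"trough",inp(ray('top',t([[652,254]]),D+.028)))
E
```

```text
yaw -8.189065765929303 [0.6516 0.0123]
res mm [[-4.26    8.3529]
 [-3.052  -0.803 ]
 [ 5.4699 -5.4457]
 [ 0.0849 -3.4579]
 [ 0.2377 -1.1563]
 [ 0.7968  3.6006]
 [ 0.7227 -1.0907]]
screws [[-0.1222  0.1801]
 [-0.1243 -0.1705]]
rack top-view front bottom [[-0.0727  0.067 ]
 [-0.0653 -0.0556]]
rack top-view skirt top front [[-0.0705  0.0665]
 [-0.0642 -0.0558]]
rack side right bottom [[-0.0659 -0.0561]
 [ 0.0164 -0.0521]]
rack side right skirttop [[-0.0707 -0.0604]
 [ 0.0139 -0.0544]
 [-0.0747  0.0615]]
stop top [[-0.0201  0.0929]
 [-0.0064  0.1007]
 [-0.0067  0.0878]
 [-0.0341  0.0825]
 [-0.0326  0.0963]]
strip [[-0.0025  0.1676]] trough [[ 0.0004 -0.1619]]
```

```bash
cat >> h.py <<'E'
PIP=dict(yaw=np.radians(-8.19),t=np.array([.6516,.0123]))
def p2w(xy):
    c,s=np.cos(PIP['yaw']),np.sin(PIP['yaw']); return np.array([[c,-s],[s,c]])@np.asarray(xy)+PIP['t']
def w2p(xy):
    c,s=np.cos(PIP['yaw']),np.sin(PIP['yaw']); return (np.asarray(xy)-PIP['t'])@np.array([[c,-s],[s,c]])
def goal(x,y,z,lean=38,dyaw=0):
    "pose in pip frame; tool y axis along pip +-y as now"
    l=np.radians(lean); Rz=R.from_euler('z',PIP['yaw']+dyaw).as_matrix()
    X=np.array([np.sin(l),0,-np.cos(l)]);Z=np.array([np.cos(l),0,np.sin(l)]);Y=np.cross(Z,X)
    T=np.eye(4);T[:3,:3]=Rz@np.c_[X,Y,Z];T[:2,3]=p2w([x,y]);T[2,3]=z;return T
def delta(G,s=None):
    s=s or monitor.read_state(); D=np.linalg.inv(tool(s))@G
    return np.r_[D[:3,3],R.from_matrix(D[:3,:3]).as_rotvec()]
def here():
    s=monitor.read_state();T=tool(s);Rz=R.from_euler('z',-PIP['yaw']).as_matrix()
    f=Rz@s['wrist_force']
    print("t",s['time'],"pip",w2p(T[:2,3]),"z",T[2,3],"F_pip",f,"lean",np.degrees(np.arcsin(T[:3,0]@(Rz.T@[1,0,0]))),"q",s['q'],"w",s['width'])
E
python3 - <<'E'
from h import *
here(); print(tool(monitor.read_state())[:3,:3])
print(delta(goal(-.17,0,.17)))
E
```

```text
t 0.1 pip [-0.5027  0.5546] z 0.2300883269922665 F_pip [ 0.5565 -0.4107 -0.0051] lean -0.02813829472188518 q [ 1.1811  0.2647  1.6052 -0.      1.2737 -0.0369] w 0.9967811009201614
[[-0.0008  0.3456  0.9384]
 [-0.0019  0.9384 -0.3456]
 [-1.     -0.002  -0.0001]]
[ 0.061  -0.4729  0.441  -0.2015 -0.661   0.0715]
```

>>> jog_arm --pt "0.061 -0.473 0.441 -0.2015 -0.661 0.0715 0" --pt "0.061 -0.473 0.441 -0.2015 -0.661 0.0715 0" --pt "0.061 -0.473 0.441 -0.2015 -0.661 0.0715 0" --pt "0.061 -0.473 0.441 -0.2015 -0.661 0.0715 0" --pt "0.061 -0.473 0.441 -0.2015 -0.661 0.0715 0" --pt "0.061 -0.473 0.441 -0.2015 -0.661 0.0715 0" --pt "0.061 -0.473 0.441 -0.2015 -0.661 0.0715 0" --pt "0.061 -0.473 0.441 -0.2015 -0.661 0.0715 0" --pt "0.061 -0.473 0.441 -0.2015 -0.661 0.0715 0" --pt "0.061 -0.473 0.441 -0.2015 -0.661 0.0715 0" --pt "0.061 -0.473 0.441 -0.2015 -0.661 0.0715 0" --pt "0.061 -0.473 0.441 -0.2015 -0.661 0.0715 0" --pt "0.061 -0.473 0.441 -0.2015 -0.661 0.0715 0" --pt "0.061 -0.473 0.441 -0.2015 -0.661 0.0715 0" --pt "0.061 -0.473 0.441 -0.2015 -0.661 0.0715 0" --pt "0.061 -0.473 0.441 -0.2015 -0.661 0.0715 0" --pt "0.061 -0.473 0.441 -0.2015 -0.661 0.0715 0" --pt "0.061 -0.473 0.441 -0.2015 -0.661 0.0715 0" --pt "0.061 -0.473 0.441 -0.2015 -0.661 0.0715 0" --pt "0.061 -0.473 0.441 -0.2015 -0.661 0.0715 0"

```text
time: 2.1
tool_pos: [0.4833, 0.0375, 0.1701]
tcp_rot: [0.064, 0.906, -0.131]
wrist_force: [0.5, -0.1, 0.2]
width: -0.0
```

```bash
python3 - <<'E'
from h import *
import pickle
here(); s=monitor.read_state(); im=imaging.read_camera("wrist")
cv2.imwrite("pics/w1.png",im); pickle.dump(s,open("w1.pkl","wb"))
cv2.imwrite("pics/w1x.png",cv2.resize(im,(768,576),interpolation=cv2.INTER_CUBIC))
E
```

```text
t 2.1 pip [-0.1702  0.0009] z 0.170052343597501 F_pip [0.4617 0.0049 0.2354] lean 37.99780537340551 q [ 0.1548 -0.4416  2.5083 -0.4099  0.467  -0.9652] w -0.00020117459731835502
```

View pics/w1x.png

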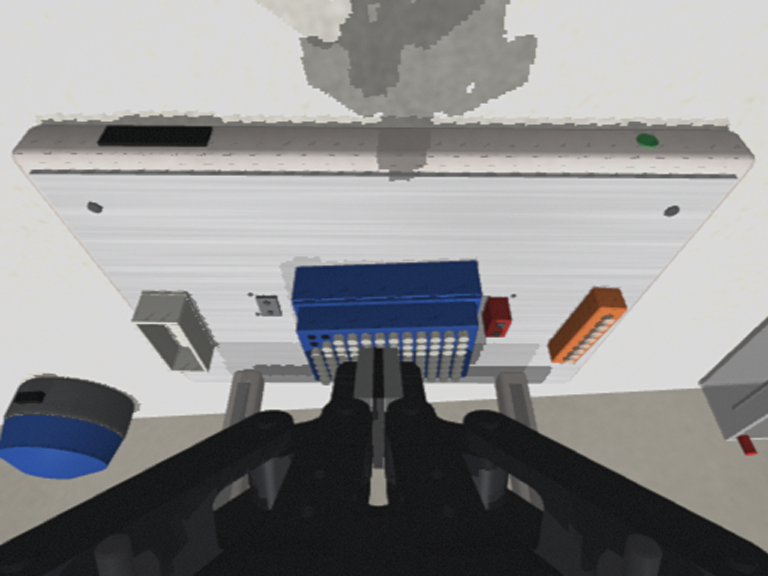

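```bash
python3 - <<'E'
from h import *
import pickle
s=pickle.load(open("w1.pkl","rb")); T=wristT(s); im=cv2.imread("pics/w1.png")
k=lambda l:(np.array(l,float)+.5)/1.5-.5
W=lambda l,z:w2p(ray('wrist',k(l),z,T)[:,:2])
print("screws",W([[95,207],[672,211]],.04)); print("groove",W([[30,171],[380,176],[737,176]],.04))
print("cover",W([[267,306]],.043))
hsv=cv2.cvtColor(im,cv2.COLOR_BGR2HSV)
B=cv2.inRange(hsv,(105,120,40),(130,255,255)); B[:165]=0;B[250:]=0;B[:,:190]=0;B[:,325:]=0
# bottom front edge: first blue pixel per column
cols=np.arange(200,315); v=np.array([np.argmax(B[:,c]>0) for c in cols])-.5
l=np.polyfit(cols,v,1); ok=abs(np.polyval(l,cols)-v)<1; l=np.polyfit(cols[ok],v[ok],1)
nz=np.where(B[170:195].any(0))[0]; print(l,nz.min(),nz.max())
Pw=w2p(ray('wrist',[[c,np.polyval(l,c)] for c in (nz.min()-.5,nz.max()+.5)],.04,T)[:,:2])
print("rack front bottom",Pw,"slope deg",np.degrees(np.arctan2(-(Pw[1]-Pw[0])[0],(Pw[1]-Pw[0])[1])),"len",np.linalg.norm(Pw[1]-Pw[0]))
Rd=cv2.inRange(hsv,(0,120,60),(8,255,255))|cv2.inRange(hsv,(172,120,60),(180,255,255)); Rd[:180]=0;Rd[240:]=0;Rd[:,360:]=0
n,_,st,ce=cv2.connectedComponentsWithStats(Rd); i=1+st[1:,4].argmax(); print(st[i])
ys,xs=np.where(Rd>0); 
bl=np.array([[xs[ys==r].min()-.5,r] for r in range(st[i,1]+1,st[i,1]+6)]); print(bl.T)
v0=st[i,1]-.5
print("stop front foot L/R",w2p(ray('wrist',[[bl[0,0],v0],[xs[ys==st[i,1]+1].max()+.5,v0]],.04,T)[:,:2]))
c=cv2.resize(im[165:260,180:360],None,fx=4,fy=4,interpolation=cv2.INTER_CUBIC); cv2.imwrite("pics/w1c.png",c)
E
```

```text
screws [[-0.1245 -0.1701]
 [-0.1217  0.181 ]]
groove [[-0.1516 -0.1923]
 [-0.1484  0.0021]
 [-0.1488  0.2031]]
cover [[-0.0214 -0.0863]]
[ -0.0338 184.6653] 196 319
rack front bottom [[-0.0664 -0.0589]
 [-0.0736  0.0721]] slope deg 3.1314672906781547 len 0.13126255415674662
[322 198  19  27 331]
[[325.5 324.5 324.5 323.5 324.5]
 [199.  200.  201.  202.  203. ]]
stop front foot L/R [[-0.0304  0.0873]
 [-0.0304  0.1013]]
```

View pics/w1c.png

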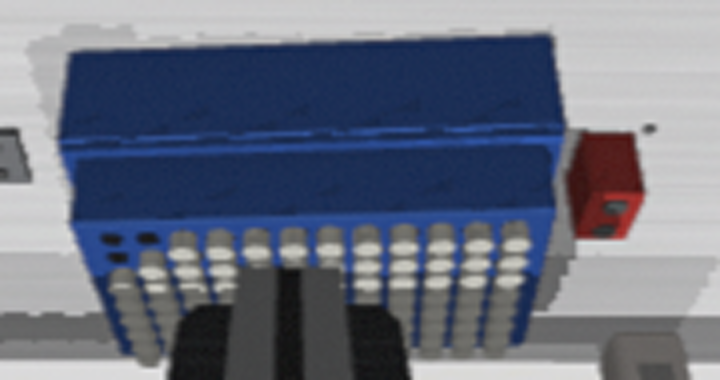

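```bash
python3 - <<'E'
from h import *
print(p2w([.0005,.0044]))
E
sed -i "s/PIP=dict.*/PIP=dict(yaw=np.radians(-8.6),t=np.array([.6527,.0166]))/" h.py; python3 - <<'E'
from h import *
here(); print(delta(goal(-.115,0,.055))); print(delta(goal(-.085,0,.055)))
E
```

```text
[0.6527 0.0166]
t 2.15 pip [-0.1706 -0.0049] z 0.17000900917008877 F_pip [-0.7245 -0.2935 -0.4111] lean 37.99221074625745 q [ 0.1544 -0.4416  2.5083 -0.4099  0.467  -0.9652] w -0.0010648845366153033
[ 0.1249  0.0044 -0.0269  0.0071 -0.0001 -0.0054]
[ 0.1434  0.0042 -0.0033  0.0071 -0.0001 -0.0054]
```

>>> jog_arm --pt "0.04 0.001 -0.01 0.007 0 -0.0054 0" --pt "0.08 0.003 -0.02 0.007 0 -0.0054 0" --pt "0.11 0.0044 -0.027 0.007 0 -0.0054 0" --pt "0.125 0.0044 -0.027 0.007 0 -0.0054 0" --pt "0.125 0.0044 -0.027 0.007 0 -0.0054 0" --pt "0.134 0.0044 -0.015 0.007 0 -0.0054 0" --pt "0.1405 0.0042 -0.007 0.007 0 -0.0054 0" --pt "0.1405 0.0042 -0.007 0.007 0 -0.0054 0" --pt "0.1405 0.0042 -0.007 0.007 0 -0.0054 0"

```text
time: 3.05
tool_pos: [0.5651, 0.03, 0.056]
tcp_rot: [0.069, 0.904, -0.14]
wrist_force: [-0.6, -0.9, -0.1]
width: 0.001
```

```bash
python3 - <<'E'
from h import *
here(); s=monitor.read_state(); T=tool(s); im=imaging.read_camera("wrist")
cv2.imwrite("pics/w2.png",im)
# tool-axis unit shift for pip x, y
for n,v in (("px",[1,0,0]),("py",[0,1,0]),("pz",[0,0,1])): print(n,T[:3,:3].T@(R.from_euler('z',PIP['yaw']).as_matrix()@v))
E
```

```text
t 3.05 pip [-0.0886  0.0001] z 0.056047901044234634 F_pip [-0.4744 -1.0254 -0.0554] lean 38.093449519447375 q [ 0.1044 -0.0117  2.4537 -1.2592  0.1638 -0.1129] w 0.001059668452261415
px [0.6169 0.0005 0.787 ]
py [ 0.0001  1.     -0.0007]
pz [-0.787   0.0005  0.6169]
```

View pics/w2.png

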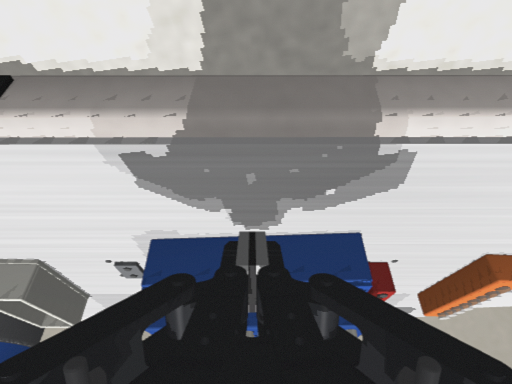

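>>> jog_arm --pt "0.0031 0 0.0039 0 0 0 0" --pt "0.0062 0 0.0079 0 0 0 0" --pt "0.0093 0 0.0118 0 0 0 0" --pt "0.0111 0 0.0142 0 0 0 0" --pt "0.0123 0 0.0157 0 0 0 0" --pt "0.0136 0 0.0173 0 0 0 0" --pt "0.0148 0 0.0189 0 0 0 0" --pt "0.016 0 0.0205 0 0 0 0" --pt "0.0173 0 0.022 0 0 0 0" --pt "0.0173 0 0.022 0 0 0 0"

```text
time: 4.1
tool_pos: [0.5924, 0.0258, 0.0557]
tcp_rot: [0.068, 0.905, -0.14]
wrist_force: [-0.3, -0.3, 0.0]
width: 0.003
```

```bash
python3 - <<'E'
from h import *
here()
E
```

```text
t 4.1 pip [-0.061  0.   ] z 0.05569553722999166 F_pip [-0.2099 -0.3815  0.0318] lean 38.06696328192872 q [ 0.086   0.0397  2.4019 -1.2453  0.1528 -0.1413] w 0.0029980734326081485
```

>>> jog_arm --pt "0.0006 0 0.0008 0 0 0 0" --pt "0.0012 0 0.0016 0 0 0 0" --pt "0.0019 0 0.0024 0 0 0 0" --pt "0.0025 0 0.0031 0 0 0 0" --pt "0.0025 0 0.0031 0 0 0 0"

```text
time: 4.6
tool_pos: [0.5965, 0.0251, 0.0557]
tcp_rot: [0.069, 0.905, -0.14]
wrist_force: [0.4, -0.0, 0.4]
width: 0.002
```

```bash
python3 - <<'E'
from h import *
here()
E
```

```text
t 4.6 pip [-0.0568  0.    ] z 0.055695938442779445 F_pip [0.3793 0.0363 0.4132] lean 38.07271039230387 q [ 0.0835  0.0471  2.3941 -1.2422  0.1515 -0.1464] w 0.0024061711291525102
```

>>> jog_arm --pt "0.0006 0 0.0008 0 0 0 0" --pt "0.0012 0 0.0016 0 0 0 0" --pt "0.0012 0 0.0016 0 0 0 0"

```text
time: 4.9
tool_pos: [0.5986, 0.0248, 0.0557]
tcp_rot: [0.069, 0.905, -0.14]
wrist_force: [-0.1, 0.4, -0.3]
width: 0.002
```

>>> jog_arm --pt "0.0006 0 0.0008 0 0 0 0" --pt "0.0006 0 0.0008 0 0 0 0"

```text
time: 5.1
tool_pos: [0.5998, 0.0246, 0.0558]
tcp_rot: [0.069, 0.904, -0.14]
wrist_force: [-0.8, -0.2, -1.1]
width: -0.001
```

>>> jog_arm --pt "0.0006 0 0.0008 0 0 0 0" --pt "0.0006 0 0.0008 0 0 0 0"

```text
time: 5.3
tool_pos: [0.6009, 0.0245, 0.0559]
tcp_rot: [0.069, 0.904, -0.14]
wrist_force: [-0.7, -0.1, -0.2]
width: 0.004
```

>>> jog_arm --pt "0.0006 0 0.0008 0 0 0 0" --pt "0.0006 0 0.0008 0 0 0 0"

```text
time: 5.5
tool_pos: [0.602, 0.0243, 0.056]
tcp_rot: [0.069, 0.904, -0.14]
wrist_force: [0.3, 0.6, 0.4]
width: 0.0
```

>>> jog_arm --pt "0.0006 0 0.0008 0 0 0 0" --pt "0.0006 0 0.0008 0 0 0 0"

```text
time: 5.7
tool_pos: [0.603, 0.0243, 0.0559]
tcp_rot: [0.069, 0.904, -0.14]
wrist_force: [-1.0, 1.0, 0.2]
width: 0.001
```

```bash
python3 - <<'E'
from h import *
here(); im=imaging.read_camera("wrist");sd=imaging.read_camera("side")
cv2.imwrite("pics/w3.png",np.vstack([cv2.resize(sd[165:235,265:345],None,fx=6.4,fy=6.4,interpolation=cv2.INTER_CUBIC)[:300],im[200:340]]))
cv2.imwrite("pics/side3.png",sd)
E
```

```text
t 5.7 pip [-0.0503  0.0001] z 0.05590030406253055 F_pip [-1.1154  0.8233  0.1929] lean 38.082218185540206 q [ 0.0798  0.0581  2.3818 -1.2327  0.1494 -0.1587] w 0.0010812890382000415
```

View pics/w3.png

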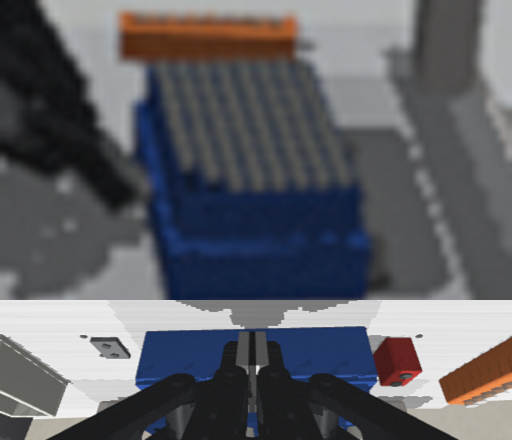

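>>> jog_arm --pt "0.0006 0 0.0008 0 0 0 0" --pt "0.0006 0 0.0008 0 0 0 0"

```text
time: 6.0
tool_pos: [0.6039, 0.0243, 0.0559]
tcp_rot: [0.069, 0.904, -0.14]
wrist_force: [-1.9, 1.4, 0.7]
width: -0.001
```

>>> jog_arm --pt "0.0006 0 0.0008 0 0 0 0" --pt "0.0006 0 0.0008 0 0 0 0"

```text
time: 6.2
tool_pos: [0.6048, 0.0242, 0.0557]
tcp_rot: [0.069, 0.905, -0.139]
wrist_force: [-1.4, 1.3, 0.7]
width: 0.001
```

>>> jog_arm --pt "0.0006 0 0.0008 0 0 0 0" --pt "0.0006 0 0.0008 0 0 0 0"

```text
time: 6.4
tool_pos: [0.6052, 0.0241, 0.0553]
tcp_rot: [0.069, 0.905, -0.139]
wrist_force: [-5.6, 1.9, 2.2]
width: -0.002
```

>>> jog_arm --pt "0.0006 0 0.0008 0 0 0 0" --pt "0.0006 0 0.0008 0 0 0 0" --pt "0.0006 0 0.0008 0 0 0 0"

```text
time: 6.7
tool_pos: [0.6052, 0.0239, 0.0546]
tcp_rot: [0.069, 0.907, -0.139]
wrist_force: [-7.1, 2.9, 3.9]
width: 0.001
```

```bash
python3 - <<'E'
from h import *
here(); print(monitor.read_state()['torque']); im=imaging.read_camera("wrist")
cv2.imwrite("pics/w4.png",im)
E
```

```text
t 6.7 pip [-0.048   0.0002] z 0.05463255582812526 F_pip [-7.4318  1.7641  3.9223] lean 37.9471744639597 q [ 0.0782  0.0649  2.3766 -1.2253  0.1482 -0.1676] w 0.0014496915621133395
[0.2281 0.8809 0.1076]
```

```bash
cat >> h.py <<'E'
def rackfront(im,s,lo=(105,120,40)):
    T=wristT(s); hsv=cv2.cvtColor(im,cv2.COLOR_BGR2HSV); B=cv2.inRange(hsv,lo,(130,255,255))
    n,L,st,_=cv2.connectedComponentsWithStats(B[:320]); i=1+st[1:,4].argmax(); B=(L==i)
    x0,w=st[i,0],st[i,2]; cols=np.array([c for c in range(x0+8,x0+w-8)])
    v=np.array([np.argmax(B[:,c]) for c in cols])-.5; ok=np.ones(len(cols),bool)
    for th in (6,3,1.2,.8):
        l=np.polyfit(cols[ok],v[ok],1); ok=abs(np.polyval(l,cols)-v)<th
    r0=int(np.polyval(l,x0+w/2))+4; xs=np.where(B[r0:r0+3].any(0))[0]
    P=w2p(ray('wrist',[[c,np.polyval(l,c)] for c in (xs.min()-.5,xs.max()+.5)],.04,T)[:,:2]); d=P[1]-P[0]
    print("front foot",P,"yaw deg",np.degrees(np.arctan2(-d[0],d[1])),"len",np.linalg.norm(d),"mid",P.mean(0),"n",ok.sum(),len(cols))
    hs=cv2.inRange(hsv,(0,120,60),(8,255,255))|cv2.inRange(hsv,(172,120,60),(180,255,255)); n,L,st,_=cv2.connectedComponentsWithStats(hs); j=1+st[1:,4].argmax()
    xs=np.where((L[st[j,1]+1:st[j,1]+4]==j).any(0))[0]
    print("stop front foot",w2p(ray('wrist',[[xs.min()-.5,st[j,1]-.5],[xs.max()+.5,st[j,1]-.5]],.04,T)[:,:2]),st[j])
E
python3 - <<'E'
from h import *
rackfront(cv2.imread("pics/w4.png"),monitor.read_state())
import pickle; rackfront(cv2.imread("pics/w1.png")[:,:],pickle.load(open("w1.pkl","rb")))
E
```

```text
front foot [[-0.0398  0.0079]
 [-0.0395  0.0659]] yaw deg -0.21970799396961038 len 0.05800842689038649 mid [-0.0397  0.0369] n 91 96
stop front foot [[-0.0308  0.0807]
 [-0.0308  0.0976]] [ 375  238   49   49 1699]
front foot [[-0.0666 -0.0617]
 [-0.0744  0.0651]] yaw deg 3.5421319075738835 len 0.12703734742488276 mid [-0.0705  0.0017] n 110 110
stop front foot [[-0.0314  0.0815]
 [-0.0316  0.0966]] [322 198  19  27 331]
```

>>> jog_arm --pt "0.0006 0 0.0013 0 0 0 0" --pt "0.0006 0 0.0013 0 0 0 0" --pt "0.0006 0 0.0013 0 0 0 0"

```text
time: 7.05
tool_pos: [0.6052, 0.0237, 0.0539]
tcp_rot: [0.068, 0.909, -0.14]
wrist_force: [-8.7, 2.7, 3.2]
width: -0.005
```

```bash
python3 - <<'E'
from h import *
print(p2w([.003,-.001]))
E
sed -i "s/t=np.array.*/t=np.array([.6555,.0152]))/" h.py; python3 - <<'E'
from h import *
here()
for g in ((-.09,.0,.06,38),(-.09,-.03,.06,37),(-.085,-.088,.058,36)): print(delta(goal(*g)))
E
```

```text
[0.6555 0.0152]
t 7.05 pip [-0.051   0.0009] z 0.05394753372130294 F_pip [-9.0304  1.4099  3.2219] lean 37.844251315643604 q [ 0.0777  0.0664  2.3758 -1.2178  0.1483 -0.1755] w -0.00512082241238179
[-0.0287 -0.0009 -0.0271 -0.0001 -0.0027  0.0001]
[-0.0287 -0.0309 -0.0271 -0.0001  0.0147  0.0001]
[-0.024  -0.0889 -0.0243 -0.0001  0.0322  0.0001]
```

>>> jog_arm --pt "-0.01 0 -0.0094 0 0 0 0" --pt "-0.02 0 -0.019 0 0 0 0" --pt "-0.0287 0 -0.0271 0 0 0 0" --pt "-0.0287 -0.015 -0.0271 0 0.01 0 0" --pt "-0.0287 -0.031 -0.0271 0 0.0147 0 0" --pt "-0.0275 -0.045 -0.0265 0 0.02 0 0" --pt "-0.026 -0.06 -0.0255 0 0.025 0 0" --pt "-0.024 -0.075 -0.0243 0 0.0322 0 0" --pt "-0.024 -0.089 -0.0243 0 0.0322 0 0" --pt "-0.024 -0.089 -0.0243 0 0.0322 0 0" --pt "-0.024 -0.089 -0.0243 0 0.0322 0 0"

```text
time: 8.15
tool_pos: [0.5578, -0.0598, 0.0585]
tcp_rot: [0.072, 0.94, -0.141]
wrist_force: [-1.3, 1.0, -0.4]
width: -0.001
```

```bash
python3 - <<'E'
from h import *
import pickle
here(); s=monitor.read_state();im=imaging.read_camera("wrist")
cv2.imwrite("pics/w5.png",im); pickle.dump(s,open("w5.pkl","wb"))
rackfront(im,s)
for g in ((-.05,-.088,.056,36),(-.008,-.088,.055,36)): print(delta(goal(*g),s))
E
```

```text
t 8.15 pip [-0.0854 -0.0887] z 0.058454382008444425 F_pip [-1.4408  0.8189 -0.4332] lean 36.02552902107415 q [-0.1511 -0.0382  2.4522 -0.001   0.0988 -1.5683] w -0.000557044993851884
front foot [[-0.0422 -0.0606]
 [-0.0414  0.0699]] yaw deg -0.35548698474143015 len 0.1305069638180885 mid [-0.0418  0.0047] n 184 199
stop front foot [[-0.0336  0.0804]
 [-0.0336  0.0938]] [490 258  22  41 564]
[ 0.0228  0.0008  0.0272 -0.0023  0.0004  0.0007]
[ 0.0483  0.0009  0.0605 -0.0023  0.0004  0.0007]
```

View pics/w5.png

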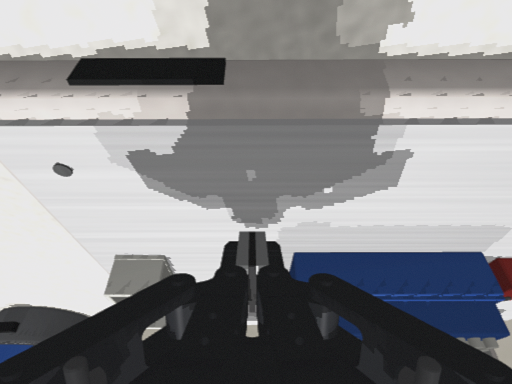

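>>> jog_arm --pt "0.006 0 0.007 0 0 0 0" --pt "0.012 0 0.0145 0 0 0 0" --pt "0.018 0 0.022 0 0 0 0" --pt "0.0228 0.0008 0.0272 0 0 0 0" --pt "0.028 0.0008 0.034 0 0 0 0" --pt "0.033 0.0008 0.041 0 0 0 0" --pt "0.038 0.0009 0.048 0 0 0 0" --pt "0.043 0.0009 0.054 0 0 0 0" --pt "0.0483 0.0009 0.0605 0 0 0 0" --pt "0.0483 0.0009 0.0605 0 0 0 0" --pt "0.0483 0.0009 0.0605 0 0 0 0"

```text
time: 9.3
tool_pos: [0.6345, -0.0703, 0.0547]
tcp_rot: [0.072, 0.941, -0.14]
wrist_force: [-0.1, -0.5, 0.2]
width: 0.001
```

```bash
python3 - <<'E'
from h import *
here(); s=monitor.read_state(); im=imaging.read_camera("side")
cv2.imwrite("pics/s6.png",cv2.resize(im[100:270,235:375],None,fx=3.5,fy=3.5,interpolation=cv2.INTER_CUBIC))
print(delta(goal(-.008,-.080,.055,36),s))
E
```

```text
t 9.3 pip [-0.008  -0.0877] z 0.05470619904058786 F_pip [-0.0274 -0.4646  0.1512] lean 35.998510179748884 q [-0.1485  0.115   2.3007 -0.0156  0.0976 -1.5522] w 0.0010853264114309453
[-0.0002  0.0077  0.0002 -0.0018 -0.      0.0006]
```

View pics/s6.png

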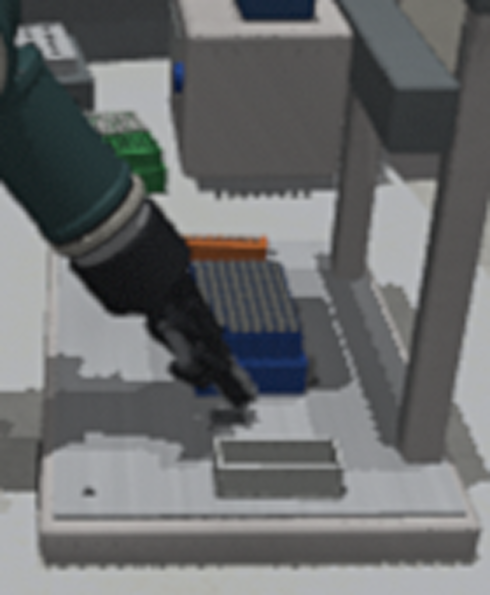

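>>> jog_arm --pt "0 0.003 0 0 0 0 0" --pt "0 0.006 0 0 0 0 0" --pt "0 0.009 0 0 0 0 0" --pt "0 0.011 0 0 0 0 0" --pt "0 0.013 0 0 0 0 0" --pt "0 0.015 0 0 0 0 0" --pt "0 0.015 0 0 0 0 0"

```text
time: 10.05
tool_pos: [0.6359, -0.0552, 0.0544]
tcp_rot: [0.072, 0.941, -0.14]
wrist_force: [-0.1, 0.8, -0.8]
width: 0.002
```

>>> jog_arm --pt "0 0.0015 0 0 0 0 0" --pt "0 0.003 0 0 0 0 0" --pt "0 0.0045 0 0 0 0 0" --pt "0 0.0045 0 0 0 0 0"

```text
time: 10.45
tool_pos: [0.6362, -0.0531, 0.0547]
tcp_rot: [0.072, 0.943, -0.143]
wrist_force: [-3.5, -15.4, 1.9]
width: 0.001
```

```bash
python3 - <<'E'
from h import *
import pickle
here(); s=monitor.read_state();im=imaging.read_camera("wrist")
cv2.imwrite("pics/w7.png",im)
rackfront(im,s)
E
```

```text
t 10.45 pip [-0.0089 -0.0704] z 0.05468961491272165 F_pip [ -1.1304 -15.7335   1.9076] lean 35.88879653626094 q [-0.1065  0.1162  2.2983 -0.2787  0.1053 -1.2552] w 0.0012983765364650921
front foot [[-0.0438 -0.0451]
 [-0.0423  0.051 ]] yaw deg -0.8961277415419118 len 0.0960637379275523 mid [-0.0431  0.003 ] n 195 208Traceback (most recent call last):
  File "<stdin>", line 5, in <module>
  File "h.py", line 44, in rackfront
    hs=cv2.inRange(hsv,(0,120,60),(8,255,255))|cv2.inRange(hsv,(172,120,60),(180,255,255)); n,L,st,_=cv2.connectedComponentsWithStats(hs); j=1+st[1:,4].argmax()
                                                                                                                                               ~~~~~~~~~~~~~~~^^
ValueError: attempt to get argmax of an empty sequence
```

View pics/w7.png

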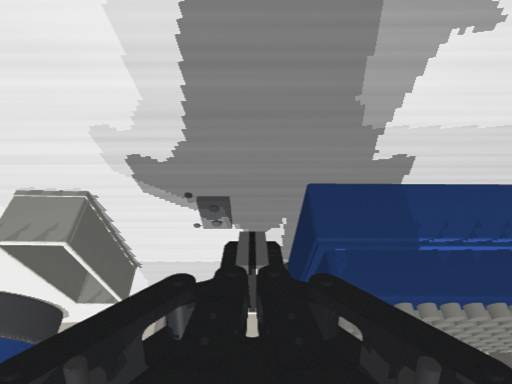

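>>> jog_arm --pt "0 0.0007 0 0 0 0 0" --pt "0 0.0007 0 0 0 0 0" --pt "0 0.0007 0 0 0 0 0"

```text
time: 10.8
tool_pos: [0.6359, -0.0538, 0.0546]
tcp_rot: [0.073, 0.943, -0.145]
wrist_force: [-1.4, -8.1, 1.4]
width: 0.002
```

>>> jog_arm --pt "0 -0.003 0 0 0 0 0" --pt "0 -0.008 0 0 0 0 0" --pt "0 -0.014 0 0 0 0 0" --pt "0 -0.018 0 0 0 0 0" --pt "0 -0.018 0 0 0 0 0"

```text
time: 11.3
tool_pos: [0.6331, -0.0719, 0.0547]
tcp_rot: [0.073, 0.943, -0.146]
wrist_force: [0.1, 0.2, -0.0]
width: -0.002
```

```bash
python3 - <<'E'
from h import *
here(); s=monitor.read_state()
for g in ((-.05,-.088,.056,36),(-.12,-.088,.058,36),(-.12,-.04,.06,36)): print(delta(goal(*g),s))
E
```

```text
t 11.3 pip [-0.0091 -0.0894] z 0.0547239484060595 F_pip [ 0.0651  0.1895 -0.0152] lean 35.85317697674172 q [-0.1489  0.1132  2.3014 -0.0586  0.1014 -1.5063] w -0.0022778352042131206
[-0.025   0.0011 -0.0324 -0.0052 -0.0025  0.0052]
[-0.0676  0.0006 -0.088  -0.0052 -0.0025  0.0052]
[-0.0695  0.0486 -0.087  -0.0052 -0.0025  0.0052]
```

>>> jog_arm --pt "-0.0083 0 -0.0108 0 0 0 0" --pt "-0.0166 0 -0.0216 0 0 0 0" --pt "-0.025 0.001 -0.0324 0 0 0 0" --pt "-0.036 0.001 -0.046 0 0 0 0" --pt "-0.046 0.001 -0.06 0 0 0 0" --pt "-0.057 0.001 -0.074 0 0 0 0" --pt "-0.0676 0.001 -0.088 -0.005 -0.0025 0.005 0" --pt "-0.068 0.015 -0.087 -0.005 -0.0025 0.005 0" --pt "-0.069 0.03 -0.087 -0.005 -0.0025 0.005 0" --pt "-0.0695 0.0486 -0.087 -0.005 -0.0025 0.005 0" --pt "-0.0695 0.0486 -0.087 -0.005 -0.0025 0.005 0" --pt "-0.0695 0.0486 -0.087 -0.005 -0.0025 0.005 0"

```text
time: 12.5
tool_pos: [0.5299, -0.0053, 0.0599]
tcp_rot: [0.069, 0.941, -0.137]
wrist_force: [-0.5, -1.3, -0.1]
width: 0.004
```

```bash
python3 - <<'E'
from h import *
import pickle
here(); s=monitor.read_state();im=imaging.read_camera("wrist")
cv2.imwrite("pics/w8.png",im);pickle.dump(s,open("w8.pkl","wb"))
rackfront(im,s)
for g in ((-.095,.01,.06,36),(-.075,.018,.055,36),(-.056,.018,.055,36)): print(delta(goal(*g),s))
E
```

```text
t 12.5 pip [-0.1212 -0.039 ] z 0.05993344292800215 F_pip [-0.2993 -1.3671 -0.057 ] lean 36.00477468616498 q [ 0.0002 -0.1019  2.5058 -0.6527  0.1439 -0.8034] w 0.004063692119483901
front foot [[-0.0434 -0.009 ]
 [-0.0404  0.0848]] yaw deg -1.8338924748430052 len 0.09383224229542522 mid [-0.0419  0.0379] n 111 115
stop front foot [[-0.0329  0.0888]
 [-0.033   0.0993]] [410 277  22  34 373]
[ 0.0154  0.049   0.0213  0.0022  0.0001 -0.001 ]
[ 0.0312  0.0569  0.0346  0.0022  0.0001 -0.001 ]
[ 0.0424  0.0569  0.0499  0.0022  0.0001 -0.001 ]
```

```bash
cat >> h.py <<'E'
def rgoal(x,y,z,lean=38):
    G=goal(x,y,z,lean); G[:3,:3]=G[:3,:3]@R.from_euler('x',np.pi/2).as_matrix(); return G
E
python3 - <<'E'
from h import *
for g in ((-.11,.0,.075),(-.075,.0,.06)): print(delta(rgoal(*g)))
E
```

```text
[-0.0057  0.0395  0.018   1.5722 -0.0281  0.0272]
[ 0.027   0.0394  0.0375  1.5722 -0.0281  0.0272]
```

>>> jog_arm --pt "-0.0057 0.0395 0.018 0.15 -0.003 0.003 0" --pt "-0.0057 0.0395 0.018 0.3 -0.006 0.006 0" --pt "-0.0057 0.0395 0.018 0.45 -0.009 0.009 0" --pt "-0.0057 0.0395 0.018 0.6 -0.012 0.012 0" --pt "-0.0057 0.0395 0.018 0.75 -0.014 0.014 0" --pt "-0.0057 0.0395 0.018 0.9 -0.017 0.017 0" --pt "-0.0057 0.0395 0.018 1.05 -0.02 0.02 0" --pt "-0.0057 0.0395 0.018 1.2 -0.022 0.022 0" --pt "-0.0057 0.0395 0.018 1.35 -0.025 0.024 0" --pt "-0.0057 0.0395 0.018 1.5 -0.027 0.026 0" --pt "-0.0057 0.0395 0.018 1.572 -0.028 0.027 0" --pt "-0.0057 0.0395 0.018 1.572 -0.028 0.027 0" --pt "-0.0057 0.0395 0.018 1.572 -0.028 0.027 0"

```text
time: 13.85
tool_pos: [0.5462, 0.0312, 0.0748]
tcp_rot: [1.514, 0.605, -0.823]
wrist_force: [1.0, 0.6, 0.1]
width: -0.001
```

```bash
python3 - <<'E'
from h import *
here()
for g in ((-.075,.0,.059),(-.064,0,.058)): print(delta(rgoal(*g)))
T=tool(monitor.read_state())
for n,v in (("px",[1,0,0]),("py",[0,1,0]),("pz",[0,0,1])): print(n,T[:3,:3].T@(R.from_euler('z',PIP['yaw']).as_matrix()@v))
E
```

```text
t 13.85 pip [-0.1104 -0.0005] z 0.07475414426150039 F_pip [0.947  0.7241 0.0659] lean 37.95948222553597 q [ 0.114  -0.0936  2.4785 -0.9731  0.196   1.1715] w -0.0006479925739939559
[ 0.0342  0.0183 -0.0005  0.0026  0.0005  0.0007]
[ 0.0418  0.0263 -0.0004  0.0026  0.0005  0.0007]
px [0.6151 0.7884 0.0018]
py [-0.0005  0.0026 -1.    ]
pz [-0.7884  0.6151  0.002 ]
```

>>> jog_arm --pt "0.012 0.006 0 0.0026 0 0 0" --pt "0.024 0.012 0 0.0026 0 0 0" --pt "0.0342 0.0183 -0.0005 0.0026 0 0 0" --pt "0.038 0.0223 -0.0005 0.0026 0 0 0" --pt "0.0418 0.0263 -0.0005 0.0026 0 0 0" --pt "0.0418 0.0263 -0.0005 0.0026 0 0 0"

```text
time: 14.45
tool_pos: [0.5928, 0.0247, 0.0583]
tcp_rot: [1.516, 0.604, -0.824]
wrist_force: [-1.0, 0.2, 0.3]
width: 0.004
```

>>> jog_arm --pt "0.0006 0.0008 0 0 0 0 0" --pt "0.0012 0.0016 0 0 0 0 0" --pt "0.0018 0.0024 0 0 0 0 0" --pt "0.0025 0.0032 0 0 0 0 0" --pt "0.0025 0.0032 0 0 0 0 0"

```text
time: 14.95
tool_pos: [0.5969, 0.0242, 0.0584]
tcp_rot: [1.516, 0.603, -0.824]
wrist_force: [-0.2, 0.3, -0.5]
width: 0.002
```

```bash
python3 - <<'E'
from h import *
here()
E
```

```text
t 14.95 pip [-0.0593  0.0001] z 0.05842627391506073 F_pip [-0.2095  0.3108 -0.5432] lean 37.997304071679196 q [ 0.0811  0.0416  2.3917 -1.1841  0.1533  1.3629] w 0.001526763488090071
```

>>> jog_arm --pt "0.0006 0.0008 0 0 0 0 0" --pt "0.0012 0.0016 0 0 0 0 0" --pt "0.0012 0.0016 0 0 0 0 0"

```text
time: 15.25
tool_pos: [0.5991, 0.0239, 0.0585]
tcp_rot: [1.516, 0.603, -0.823]
wrist_force: [0.5, 0.1, 0.2]
width: 0.004
```

>>> jog_arm --pt "0.0006 0.0008 0 0 0 0 0" --pt "0.0012 0.0016 0 0 0 0 0" --pt "0.0012 0.0016 0 0 0 0 0"

```text
time: 15.55
tool_pos: [0.6012, 0.0236, 0.0587]
tcp_rot: [1.516, 0.603, -0.823]
wrist_force: [-0.1, -0.2, -0.9]
width: -0.001
```

>>> jog_arm --pt "0.0006 0.0008 0 0 0 0 0" --pt "0.0006 0.0008 0 0 0 0 0"

```text
time: 15.75
tool_pos: [0.6024, 0.0234, 0.0588]
tcp_rot: [1.516, 0.603, -0.823]
wrist_force: [0.8, 0.8, -0.5]
width: -0.003
```

>>> jog_arm --pt "0.0006 0.0008 0 0 0 0 0" --pt "0.0007 0.0008 0 0 0 0 0"

```text
time: 15.95
tool_pos: [0.6036, 0.0233, 0.0588]
tcp_rot: [1.516, 0.603, -0.823]
wrist_force: [-0.7, 0.2, 0.3]
width: 0.001
```

>>> jog_arm --pt "0.0006 0.0008 0 0 0 0 0" --pt "0.0007 0.0008 0 0 0 0 0"

```text
time: 16.15
tool_pos: [0.6048, 0.0231, 0.0588]
tcp_rot: [1.516, 0.603, -0.823]
wrist_force: [-1.0, -0.0, 0.3]
width: 0.001
```

>>> jog_arm --pt "0.0006 0.0008 0 0 0 0 0" --pt "0.0007 0.0008 0 0 0 0 0"

```text
time: 16.35
tool_pos: [0.6058, 0.0229, 0.0586]
tcp_rot: [1.516, 0.603, -0.823]
wrist_force: [-1.1, 0.4, 0.4]
width: -0.003
```

>>> jog_arm --pt "0.0006 0.0008 0 0 0 0 0" --pt "0.0007 0.0008 0 0 0 0 0"

```text
time: 16.55
tool_pos: [0.6065, 0.0225, 0.0582]
tcp_rot: [1.516, 0.603, -0.824]
wrist_force: [-2.6, 0.1, 0.7]
width: 0.005
```

>>> jog_arm --pt "0.0006 0.0008 0 0 0 0 0" --pt "0.0007 0.0008 0 0 0 0 0"

```text
time: 16.75
tool_pos: [0.6069, 0.0223, 0.0578]
tcp_rot: [1.516, 0.603, -0.825]
wrist_force: [-8.0, 0.4, 4.9]
width: -0.001
```

>>> jog_arm --pt "0.0006 0.0008 0 0 0 0 0" --pt "0.0007 0.0008 0 0 0 0 0" --pt "0.0007 0.0008 0 0 0 0 0"

```text
time: 17.05
tool_pos: [0.6068, 0.0223, 0.057]
tcp_rot: [1.515, 0.605, -0.826]
wrist_force: [-7.5, 2.2, 5.0]
width: -0.001
```

```bash
python3 - <<'E'
from h import *
here()
for g in ((-.09,.0,.062),(-.09,-.05,.062),(-.09,-.09,.062)): print(delta(rgoal(*g)))
E
```

```text
t 17.05 pip [-0.0493 -0.0003] z 0.05698363589397324 F_pip [-7.7443  1.0582  5.0372] lean 37.87134377174883 q [ 0.0747  0.0625  2.372  -1.1725  0.1504  1.3467] w -0.0009733366357816331
[-0.029  -0.0291 -0.0003  0.0004  0.0013  0.0022]
[-0.0289 -0.0291  0.0497  0.0004  0.0013  0.0022]
[-0.0289 -0.0291  0.0897  0.0004  0.0013  0.0022]
```

>>> jog_arm --pt "-0.01 -0.01 0 0 0 0 0" --pt "-0.02 -0.02 0 0 0 0 0" --pt "-0.029 -0.029 0 0 0 0.002 0" --pt "-0.029 -0.029 0.015 0 0 0.002 0" --pt "-0.029 -0.029 0.03 0 0 0.002 0" --pt "-0.029 -0.029 0.045 0 0 0.002 0" --pt "-0.029 -0.029 0.06 0 0 0.002 0" --pt "-0.029 -0.029 0.075 0 0.001 0.002 0" --pt "-0.029 -0.029 0.085 0 0.001 0.002 0" --pt "-0.029 -0.029 0.085 0 0.001 0.002 0" --pt "-0.029 -0.029 0.085 0 0.001 0.002 0"

```text
time: 18.15
tool_pos: [0.5528, -0.056, 0.0624]
tcp_rot: [1.517, 0.603, -0.824]
wrist_force: [-0.4, 0.5, -0.1]
width: 0.001
```

```bash
python3 - <<'E'
from h import *
here()
for g in ((-.05,-.085,.06),(-.003,-.085,.058)): print(delta(rgoal(*g)))
im=imaging.read_camera("wrist");cv2.imwrite("pics/w9.png",im)
E
```

```text
t 18.15 pip [-0.0909 -0.0857] z 0.062356342830619395 F_pip [-0.4574  0.4426 -0.0868] lean 37.99647835820459 q [-0.1425 -0.0612  2.4825 -0.0912  0.0574  0.0983] w 0.0005014678888264312
[ 0.027   0.0308 -0.0008 -0.0012  0.0005  0.0001]
[ 0.0575  0.0666 -0.0008 -0.0012  0.0005  0.0001]
```

>>> jog_arm --pt "0.009 0.0103 0 0 0 0 0" --pt "0.018 0.0206 0 0 0 0 0" --pt "0.027 0.0308 -0.0008 0 0 0 0" --pt "0.033 0.038 -0.0008 0 0 0 0" --pt "0.039 0.045 -0.0008 0 0 0 0" --pt "0.045 0.052 -0.0008 0 0 0 0" --pt "0.051 0.0593 -0.0008 0 0 0 0" --pt "0.0575 0.0666 -0.0008 0 0 0 0" --pt "0.0575 0.0666 -0.0008 0 0 0 0" --pt "0.0575 0.0666 -0.0008 0 0 0 0"

```text
time: 19.2
tool_pos: [0.6398, -0.0683, 0.0578]
tcp_rot: [1.517, 0.603, -0.825]
wrist_force: [-0.2, 0.6, -0.1]
width: -0.001
```

>>> jog_arm --pt "0 0 -0.003 0 0 0 0" --pt "0 0 -0.006 0 0 0 0" --pt "0 0 -0.009 0 0 0 0" --pt "0 0 -0.012 0 0 0 0" --pt "0 0 -0.015 0 0 0 0" --pt "0 0 -0.015 0 0 0 0"

```text
time: 19.8
tool_pos: [0.6414, -0.0532, 0.0576]
tcp_rot: [1.516, 0.604, -0.825]
wrist_force: [-1.0, 0.2, 0.6]
width: 0.001
```

```bash
python3 - <<'E'
from h import *
here()
E
```

```text
t 19.8 pip [-0.0037 -0.0697] z 0.05757464471965014 F_pip [-1.0188  0.0776  0.594 ] lean 37.93232860378301 q [-0.1068  0.1171  2.3096 -0.4692  0.0598  0.5026] w 0.000920457593786269
```

>>> jog_arm --pt "0 0 -0.002 0 0 0 0" --pt "0 0 -0.004 0 0 0 0" --pt "0 0 -0.006 0 0 0 0" --pt "0 0 -0.006 0 0 0 0"

```text
time: 20.2
tool_pos: [0.642, -0.0472, 0.0575]
tcp_rot: [1.516, 0.605, -0.825]
wrist_force: [-0.2, -0.2, -0.2]
width: -0.005
```

>>> jog_arm --pt "0 0 -0.001 0 0 0 0" --pt "0 0 -0.002 0 0 0 0" --pt "0 0 -0.002 0 0 0 0"

```text
time: 20.5
tool_pos: [0.6422, -0.0452, 0.0575]
tcp_rot: [1.516, 0.605, -0.825]
wrist_force: [0.5, -0.5, 0.2]
width: 0.0
```

>>> jog_arm --pt "0 0 -0.001 0 0 0 0" --pt "0 0 -0.002 0 0 0 0" --pt "0 0 -0.002 0 0 0 0"

```text
time: 20.8
tool_pos: [0.6426, -0.0431, 0.0575]
tcp_rot: [1.515, 0.605, -0.824]
wrist_force: [0.4, 0.6, -0.2]
width: -0.0
```

>>> jog_arm --pt "0 0 -0.001 0 0 0 0" --pt "0 0 -0.001 0 0 0 0"

```text
time: 21.0
tool_pos: [0.6427, -0.042, 0.0575]
tcp_rot: [1.515, 0.605, -0.824]
wrist_force: [-0.1, -0.0, -0.5]
width: -0.0
```

>>> jog_arm --pt "0 0 -0.001 0 0 0 0" --pt "0 0 -0.001 0 0 0 0"

```text
time: 21.2
tool_pos: [0.6429, -0.0408, 0.0575]
tcp_rot: [1.515, 0.605, -0.824]
wrist_force: [0.3, 0.4, 0.0]
width: -0.002
```

>>> jog_arm --pt "0 0 -0.001 0 0 0 0" --pt "0 0 -0.001 0 0 0 0"

```text
time: 21.4
tool_pos: [0.643, -0.04, 0.0575]
tcp_rot: [1.515, 0.605, -0.825]
wrist_force: [-0.1, -0.2, 0.3]
width: 0.0
```

>>> jog_arm --pt "0 0 -0.001 0 0 0 0" --pt "0 0 -0.001 0 0 0 0"

```text
time: 21.6
tool_pos: [0.643, -0.0399, 0.0575]
tcp_rot: [1.514, 0.604, -0.827]
wrist_force: [0.1, -3.9, -0.1]
width: -0.001
```

>>> jog_arm --pt "0 0 -0.001 0 0 0 0" --pt "0 0 -0.001 0 0 0 0"

```text
time: 21.8
tool_pos: [0.6429, -0.04, 0.0575]
tcp_rot: [1.514, 0.603, -0.829]
wrist_force: [-0.1, -5.5, 1.0]
width: -0.001
```

>>> jog_arm --pt "0 0 0.004 0 0 0 0" --pt "0 0 0.01 0 0 0 0" --pt "0 0 0.016 0 0 0 0" --pt "0 0 0.02 0 0 0 0" --pt "-0.009 -0.0115 0.02 0 0 0 0" --pt "-0.018 -0.023 0.02 0 0 0 0" --pt "-0.027 -0.0345 0.02 0 0 0 0" --pt "-0.036 -0.046 0.02 0 0 0 0" --pt "-0.045 -0.0575 0.02 0 0 0 0" --pt "-0.054 -0.069 0.02 0 0 0 0" --pt "-0.063 -0.079 0.02 0 0 0 0" --pt "-0.072 -0.088 0.02 0 0 0 0" --pt "-0.072 -0.088 0.02 0 0 0 0"

```text
time: 23.1
tool_pos: [0.5253, -0.0421, 0.0598]
tcp_rot: [1.514, 0.604, -0.83]
wrist_force: [-0.5, 0.5, -0.0]
width: 0.005
```

```bash
python3 - <<'E'
from h import *
here()
print(delta(goal(-.12,-.075,.07,36)))
E
```

```text
t 23.1 pip [-0.1202 -0.0762] z 0.059788530734657785 F_pip [-0.5528  0.4001 -0.0254] lean 37.75075864298809 q [-0.1073 -0.1159  2.535  -0.4421  0.071   0.4751] w 0.005031951461498861
[-0.008   0.0064 -0.0011 -1.5708  0.0273 -0.0207]
```

>>> jog_arm --pt "-0.008 0.0064 -0.001 -0.15 0.003 -0.002 0" --pt "-0.008 0.0064 -0.001 -0.3 0.006 -0.004 0" --pt "-0.008 0.0064 -0.001 -0.45 0.008 -0.006 0" --pt "-0.008 0.0064 -0.001 -0.6 0.011 -0.008 0" --pt "-0.008 0.0064 -0.001 -0.75 0.014 -0.01 0" --pt "-0.008 0.0064 -0.001 -0.9 0.016 -0.012 0" --pt "-0.008 0.0064 -0.001 -1.05 0.019 -0.014 0" --pt "-0.008 0.0064 -0.001 -1.2 0.022 -0.016 0" --pt "-0.008 0.0064 -0.001 -1.35 0.024 -0.018 0" --pt "-0.008 0.0064 -0.001 -1.5 0.026 -0.02 0" --pt "-0.008 0.0064 -0.001 -1.571 0.0273 -0.0207 0" --pt "-0.008 0.0064 -0.001 -1.571 0.0273 -0.0207 0" --pt "-0.008 0.0064 -0.001 -1.571 0.0273 -0.0207 0"

```text
time: 24.4
tool_pos: [0.5259, -0.0412, 0.0703]
tcp_rot: [0.073, 0.94, -0.14]
wrist_force: [-0.1, -0.3, -0.3]
width: -0.001
```

```bash
python3 - <<'E'
from h import *
import pickle
here(); s=monitor.read_state();im=imaging.read_camera("wrist")
cv2.imwrite("pics/w10.png",im);pickle.dump(s,open("w10.pkl","wb"))
rackfront(im,s); rackfront(im,s,(100,80,25))
print("w8:");rackfront(cv2.imread("pics/w8.png"),pickle.load(open("w8.pkl","rb")))
print(delta(goal(-.09,.0,.06,36)))
E
```

```text
t 24.4 pip [-0.1197 -0.0751] z 0.07026712061960509 F_pip [-0.0871 -0.3114 -0.289 ] lean 36.03389805536838 q [-0.1097 -0.1375  2.5093 -0.1664  0.1433 -1.3706] w -0.00092744262617751
front foot [[-0.0422 -0.0453]
 [-0.0411  0.0852]] yaw deg -0.48762501874497993 len 0.13048428756733912 mid [-0.0417  0.0199] n 154 162
stop front foot [[-0.0317  0.0918]
 [-0.0317  0.1009]] [454 264  21  29 272]
front foot [[-0.0418 -0.0453]
 [-0.0421  0.0846]] yaw deg 0.1516258246851559 len 0.12990994974496903 mid [-0.0419  0.0197] n 155 163
stop front foot [[-0.0317  0.0918]
 [-0.0317  0.1009]] [454 264  21  29 272]
w8:
front foot [[-0.0434 -0.009 ]
 [-0.0404  0.0848]] yaw deg -1.8334505704639774 len 0.09383069951868118 mid [-0.0419  0.0379] n 111 115
stop front foot [[-0.033   0.0888]
 [-0.033   0.0993]] [410 277  22  34 373]
[ 0.0258  0.0752  0.0179 -0.0025  0.0004 -0.0001]
```

```bash
python3 - <<'E'
from h import *
import pickle
print("w5:");
rackfront(cv2.imread("pics/w5.png"),pickle.load(open("w5.pkl","rb")),(100,80,25))
im=cv2.imread("pics/w10.png"); sd=imaging.read_camera("side"); tp=imaging.read_camera("top")
a=cv2.resize(im[195:330,260:490],None,fx=3,fy=3,interpolation=cv2.INTER_CUBIC)
b=cv2.resize(sd[180:225,270:340],(345,190),interpolation=cv2.INTER_CUBIC); c=cv2.resize(tp[130:170,205:275],(345,190),interpolation=cv2.INTER_CUBIC)
cv2.imwrite("pics/f.png",np.vstack([a,np.hstack([b,c])]))
E
```

```text
w5:
front foot [[-0.0417 -0.0612]
 [-0.0425  0.0692]] yaw deg 0.33801014692636894 len 0.13044994830823475 mid [-0.0421  0.004 ] n 185 201
stop front foot [[-0.0336  0.0804]
 [-0.0336  0.0938]] [490 258  22  41 564]
```

View pics/f.png

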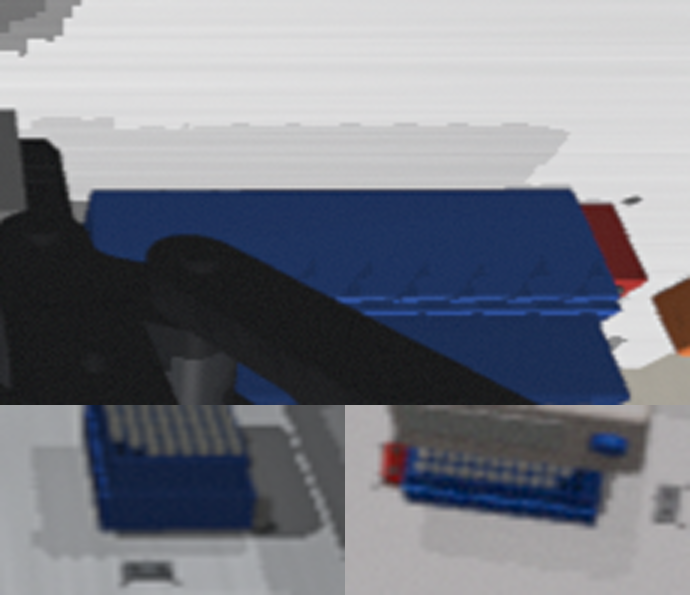

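```bash
python3 -c "
from workcell import finish_job; print(finish_job())"
```

```text
the job is handed in; nothing more can be done
None
```

The rack is home: square, bearing on both dowels and touching the red end stop. I handed the job in at about 24.5 s with the arm withdrawn and touching nothing; no verdict is reported.

**What I did:** With the closed fingers leaned back 36–38° under the head, I pushed the front until the rack stopped on both dowels, at about 9 N. I then pushed the right end until it met the end stop.

- **First end push:** the contact was too near the front, because the finger linkage rather than the tip met the rack. It peaked near 16 N, against the 30 N limit, and turned the rack about 1.8°.
- **Correction:** I turned the tool 90° about its axis and pushed the rack back onto both dowels at about 8 N. I then pushed its end at mid-depth until it stopped dead on the end stop at about 5.5 N.

**Last checks:**

| Check | Last camera measurement | Compared with |
|---|---|---|
| Angle | -0.5° or +0.15°, depending on the colour threshold | within 0.2° of the reading just after the first push onto the dowels |
| Front face, x | -41.7 to -41.9 mm | within 0.3 mm of that same reading |
| Centre, y | about 19.8 mm | 18 mm nominal |

- **Camera limits:** the y reading is only as good as the camera's roughly 2 mm, so I rely on the hard stop by force for that axis. The front corner of the stop was partly hidden, so I could not measure the gap to it directly.
- **Final picture:** it shows the rack's end against the red stop and its back at the right dowel. I saw no contact with the head, and the trough and strip I could see looked undisturbed. I did not re-measure the things on the bench.

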